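Shift the strip feeder's feed lever to green

ROBOT

A 7-joint arm with a two-finger parallel gripper is mounted at the origin on the work surface; the furniture and walls round the work are solid. World frame = base frame: x ahead of the robot, y to its left, z up, the work surface at z = 0. Lengths are in m, angles in rad, forces in N, time in s.
With the tool pointing down it reaches from about 0.425 to 0.925 m from the base axis. Payload 6.8 kg.
Tool frame: the origin (TCP) lies on the front face of the gripper's body, between the roots of the fingers; the fingertips stand 73 mm ahead of it and the grasp point (between the pads) lies 54 mm ahead of it (env.nose_length is the distance from the TCP to the fingertips, in m); z points along the fingers, y is the direction in which the jaws open and shut (so a half turn about z gives the same grasp; the last joint's range is limited). The gripper opens to 85 mm and grips with 20 to 120 N. Pads are 22 mm wide; open, the fingers measure 114 mm over their backs; the gripper's body (76 mm by 85 mm) begins 54 mm behind the grasp point. The pads swing forward as they close: fully open they stand 13 mm farther back than shut.
Start: joints at [-1.213, 0.477, 0.022, 1.555, -0.011, 1.109, -0.083], TCP at [0.303, 0.603, 0.304] pointing down, gripper open.
Joint ranges: [-2.96, 2.96], [-0.34, 2.1], [-1.41, 1.46], [0.24, 2.44], [-1.37, 4.51], [0.17, 1.92], [-2.96, 2.96]. Speed limits (rad/s): [2.39, 2.39, 3.14, 3.14, 3.14, 3.14, 3.14].

INTERFACE

Orientations are given as a unit quaternion [w, x, y, z].
In Python, from cell import env, kin, camera, calibration, job gives the robot as it stands. The module is installed in compiled form; this text tells all that it offers. Calls block until the motion is done:
- env.reach(position, orientation): joint-space move of the TCP to a pose.
- env.movel(position, velocity=0.15, rot=None, stop_force=None): straight line of the TCP; rot=None keeps the orientation; velocity is the mean speed in m/s. With stop_force (N) it stops when the force on the tool has changed by that much, and returns True; else False.
- env.goto_joints(angles): joint-space move.
- env.grip(opening, f_grip=None): finger opening in m; f_grip is the grip in N (None keeps the last); returns when the fingers have stopped.
- env.dwell(seconds).
- kin.inverse_kinematics(position, orientation): joint angles nearest the present ones, or None.
- env.get_state(): the state.
- camera(name): name is "scene" or "side" or "wrist"; returns (picture, depth): 384x512x3 uint8, blue, green, red; 384x512 float32, m along the optical axis (not along the pixel's ray), 0 where there is no reading.
- calibration(name): a dict with "fx", "fy", "cx", "cy" (pixels), "rvec" (rotation vector, rad) and "tvec" (3), from world to camera coordinates, as OpenCV has them. Camera axes: x right, y down, z forward; pixel columns grow to the right and rows downward; lengths in m; the calibration is good to about 2 mm. The wrist camera is an equidistant fisheye: a pixel r from the principal point sees the ray r / f radians off the axis. A picture is of the moment at which its call begins: read the wrist's pose just before it. calibration takes no time and is no camera call; for the wrist camera it gives the pose at the moment of the call.
A pose or a line that the arm cannot do raises env.PlanningError and nothing moves.
- job.job_done(): hands the job in, once; it reports no verdict.
The state is a dict: "time": time; "qpos": joint angles; "joint_velocities": joint speeds; "joint_torque": joint torques, N m; "tcp_pos": TCP position; "orientation": TCP orientation; "force": force on the tool from outside, world axes, zero at the start; "torque": the same for the moment, N m; "opening": finger opening in m.
Only numpy, scipy, OpenCV 4.12 (cv2) and the standard library are available. Lean on these libraries where they do the work, as an engineer would, in place of code of your own. Each camera call takes 0.05 s, during which the arm holds its last target.

TASK

The feed change lever on the blue gearbox stands somewhere in the red-and-yellow lane of its H-shaped gate. Push it with the fingers, without pinching it or shoving hard, back to the cross slot, across to the other lane and fully home into the slot marked by the green disc, without putting it into the blue slot on the way; leave it there, and leave the things standing around where they are.

Things in the scene. Friction and masses are not known exactly. Their poses are not given: they have to be found in the camera images.
- feed_box: Blue gearbox fixed to the table, base 136 x 136 mm, motor stub on its +y side (to y = 86 mm). Origin: centre of its underside. Its flat top, the gate plate, is 70 mm up. The gate is an H: two lanes along the box's x (red-and-yellow lane at negative y, green-and-blue at positive y), joined at x = 0 by a cross slot along y. Islands with rounded corners bar every other way.
- lever: Upright lever: 8 mm steel stem with a round black knob 24 mm in diameter (full width 103 to 132 mm along the stem from the pivot, rounded ends 96 to 143 mm). Origin at the pivot, 12 mm above the box's origin; z runs along the stem. Friction keeps it where it is left; about 3 N at the knob moves it. Firm stops at the ends of its travel. Keep the fingers' force on it below 34 N.
- lever_knob (a point): Centre of the black knob, on the stem's axis 118 mm from the pivot (130 mm above the table when upright).
- lean (a joint): Lever's lean along the lanes, rad: 0 at the cross slot, positive towards the box's +x, firm stops at -0.33 and 0.33 (knob about 38 mm either side of the middle). Outside the lanes the islands hold it within about 0.05 of 0 (5 mm at the knob).
- cross (a joint): Lever's lean along the cross slot, rad: positive towards the box's +y; firm stops at -0.29 (in the red-and-yellow lane) and 0.29 (in the green-and-blue lane), knob about 34 mm either side of the middle. It can change lanes only from the cross slot, with lean within about 0.05 of 0 (rounded corners guide it in from about 0.07).
- disc_green: Green disc, 18 mm in diameter and 3 mm thick, fixed on the gate plate just beyond the end of the slot that it marks: at 40 mm along the box's x axis, either + or -, and +19 mm along its y axis. Origin at the centre of its underside. It changes places with the blue disc from run to run.
- disc_blue: Blue disc, the same size, at the other end of the same lane as the green one.
- jar_paste: White jar with a blue lid, 42 mm in diameter, 34 mm tall, standing loose beside the gearbox; origin at the centre of its underside.
- setup_block: Small steel block with an upright pin, 28 x 40 x 32 mm, standing loose; origin at the centre of its underside.
- clip_box: Blue box with a clear lid, 44 x 70 x 30 mm, standing loose; origin at the centre of its underside.
- tape_amber: Roll of orange tape, 73 mm in diameter, 12 mm thick, lying loose; origin at the centre of its underside.

How it is judged:
At the end, for the whole second after the job is handed in: The lever stands at rest in the slot marked green, fully home: lean within 0.06 rad of the stop on the green disc's side (0.27 to 0.33, sign as the disc's), cross above 0.2. The jar, the steel block, the clip box and the tape roll are within 12 mm of where they stood (((x of disc_green in the frame of feed_box above 0 m and value of joint lean above 0.27 rad and value of joint cross above 0.2 rad) or (x of disc_green in the frame of feed_box below 0 m and value of joint lean below -0.27 rad and value of joint cross above 0.2 rad)) and velocity of joint lean between -0.05 and 0.05 rad/s and distance of each of jar_paste, setup_block, clip_box, tape_amber from where it was at the start of the episode below 0.012 m); the robot touches nothing.
It fails at once if the lever is put into the slot marked blue (lean more than 0.14 rad to its side, in that lane) ((x of disc_blue in the frame of feed_box above 0 m and value of joint lean above 0.14 rad and value of joint cross above 0.2 rad) or (x of disc_blue in the frame of feed_box below 0 m and value of joint lean below -0.14 rad and value of joint cross above 0.2 rad)).
It fails at once if the lever is pinched or shoved hard (finger force on it above 34 N) (contact force between the fingers and lever above 34 N).
It fails at once if the jar, steel block, clip box or tape roll is moved or lifted by more than 12 mm (distance of any of jar_paste, setup_block, clip_box, tape_amber from where it was at the start of the episode above 0.012 m).
It also fails if it takes over 45 s, if anything falls off the work surface, if the arm or the gripper's body presses on something with over 40 N, if the wrist force passes 120 N, or if a joint passes its speed limit or range.

## Working session

There is one attempt and no reset: what is moved stays moved. The work goes in short steps, each a Python script; the robot and the scene stay as the last script left them, time stands still between calls to the robot, and variables do not carry over. Pictures are saved under pics/ and viewed, and the job is handed in when it is done.

```bash
mkdir -p pics; python3 - <<'E'
from cell import env,camera,calibration
import cv2,numpy as np
for n in("scene","side","wrist"):
    c=calibration(n);print(n,{k:np.round(v,4).tolist() for k,v in c.items()})
    p,d=camera(n);cv2.imwrite(f"pics/{n}0.png",p);np.save(f"{n}0.npy",d)
s=env.get_state();print(s['time'],s['tcp_pos'],s['orientation'],s['force'])
E
```

```text
scene {'fx': 349.6474, 'fy': 349.6474, 'cx': 255.3245, 'cy': 188.1815, 'rvec': [2.2137, -0.9052, 0.3432], 'tvec': [-0.3379, 0.3186, 0.6808]}
side {'fx': 421.1743, 'fy': 421.1743, 'cx': 254.7094, 'cy': 196.4015, 'rvec': [2.0949, -0.4577, 0.2388], 'tvec': [-0.4509, 0.194, 0.7329]}
wrist {'fx': 297.3186, 'fy': 297.3186, 'cx': 250.9802, 'cy': 190.3097, 'rvec': [-2.4692, -1.5223, -0.2063], 'tvec': [-0.6734, -0.0352, 0.3793]}
0.15 [0.30301951 0.60275376 0.30315552] [-1.14968701e-04  2.30797655e-01  9.73001516e-01 -6.91951927e-04] [0.32453578 0.11539311 0.16691076]
```

View pics/scene0.png

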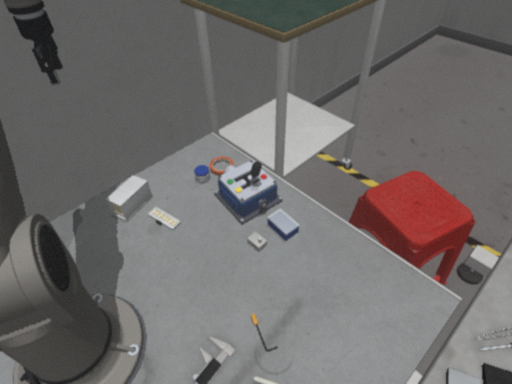

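View pics/side0.png

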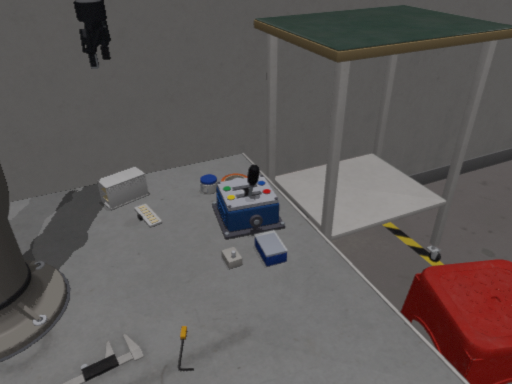

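View pics/wrist0.png

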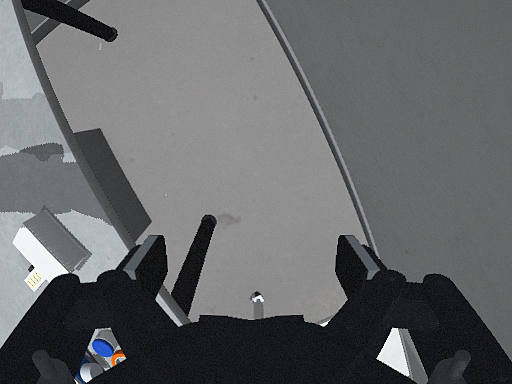

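The scene view shows the gearbox around (247,185), with the jar at (202,172), tape at (222,165), block at (257,241) and clip box at (283,223). I'll zoom in and segment the discs.

```bash
cat > h.py <<'E'
import cv2,numpy as np
from cell import env,kin,camera,calibration,job
def RT(c): return cv2.Rodrigues(np.array(c['rvec'],float))[0],np.array(c['tvec'],float).ravel()
def ray(c,u,v,fish=False):
    R,t=RT(c);x=(u-c['cx'])/c['fx'];y=(v-c['cy'])/c['fy']
    if fish:
        r=np.hypot(x,y);d=np.array([np.sin(r)*x/r,np.sin(r)*y/r,np.cos(r)])
    else: d=np.array([x,y,1.])
    return -R.T@t,R.T@d
def onz(c,u,v,z,fish=False):
    o,d=ray(c,u,v,fish);return o+d*(z-o[2])/d[2]
def proj(c,P):
    R,t=RT(c);q=R@np.asarray(P)+t
    return np.array([c['fx']*q[0]/q[2]+c['cx'],c['fy']*q[1]/q[2]+c['cy']])
def tri(rs):
    A=0;b=0
    for o,d in rs:
        d=d/np.linalg.norm(d);M=np.eye(3)-np.outer(d,d);A=A+M;b=b+M@o
    return np.linalg.solve(A,b)
E
python3 - <<'E'
from h import *
for n,(x0,x1,y0,y1) in dict(scene=(180,310,140,260),side=(180,310,150,275)).items():
    p=cv2.imread(f"pics/{n}0.png");c=calibration(n);dep=np.load(f"{n}0.npy")
    cv2.imwrite(f"pics/{n}0z.png",cv2.resize(p[y0:y1,x0:x1],None,fx=4.5,fy=4.5,interpolation=cv2.INTER_CUBIC))
    hsv=cv2.cvtColor(p,cv2.COLOR_BGR2HSV)
    for col,lo,hi in(("green",(45,120,60),(80,255,255)),("yellow",(22,120,100),(35,255,255)),("red",(170,120,80),(180,255,255)),("red0",(0,170,80),(5,255,255)),("blue",(100,120,40),(130,255,255)),("black",(0,0,0),(180,255,45))):
        m=cv2.inRange(hsv,lo,hi);mm=np.zeros_like(m);mm[y0:y1,x0:x1]=m[y0:y1,x0:x1]
        k,l,st,ce=cv2.connectedComponentsWithStats(mm)
        for i in range(1,k):
            if st[i,4]>8: print(n,col,st[i].tolist(),ce[i].round(1),"z70",onz(c,*ce[i],.0725).round(4))
E
```

```text
scene green [228, 180, 4, 3, 10] [229.5 181.2] z70 [0.4707 0.0948 0.0725]
scene yellow [236, 188, 5, 4, 17] [238.1 189.4] z70 [0.4666 0.057  0.0725]
scene blue [195, 166, 13, 9, 98] [201. 170.] z70 [0.4451 0.1812 0.0725]
scene blue [220, 186, 11, 11, 20] [224.8 191.2] z70 [0.4388 0.0763 0.0725]
scene blue [231, 197, 7, 8, 13] [234.2 200.8] z70 [0.4336 0.0349 0.0725]
side green [224, 187, 6, 3, 17] [226.6 188.1] z70 [0.4693 0.0912 0.0725]
side yellow [227, 195, 8, 5, 29] [230.7 196.8] z70 [0.464  0.0539 0.0725]
side red0 [264, 190, 6, 3, 16] [266.2 191. ] z70 [0.5425 0.043  0.0725]
side blue [201, 174, 16, 10, 126] [208.2 178.9] z70 [0.4458 0.1469 0.0725]
side blue [258, 181, 7, 4, 23] [261.1 182.4] z70 [0.548  0.0809 0.0725]
side blue [217, 188, 62, 43, 1077] [246.5 214.8] z70 [ 0.468  -0.0218  0.0725]
side blue [256, 241, 31, 25, 238] [271.7 257. ] z70 [ 0.4566 -0.1576  0.0725]
side black [248, 165, 11, 21, 182] [253.  174.6] z70 [0.5463 0.1215 0.0725]
side black [244, 188, 5, 8, 29] [246.2 191.1] z70 [0.503  0.061  0.0725]
side black [250, 217, 14, 18, 110] [255.7 226. ] z70 [ 0.4689 -0.0637  0.0725]
side black [274, 227, 10, 2, 12] [278.7 227.6] z70 [ 0.5064 -0.0868  0.0725]
```

View pics/scene0z.png

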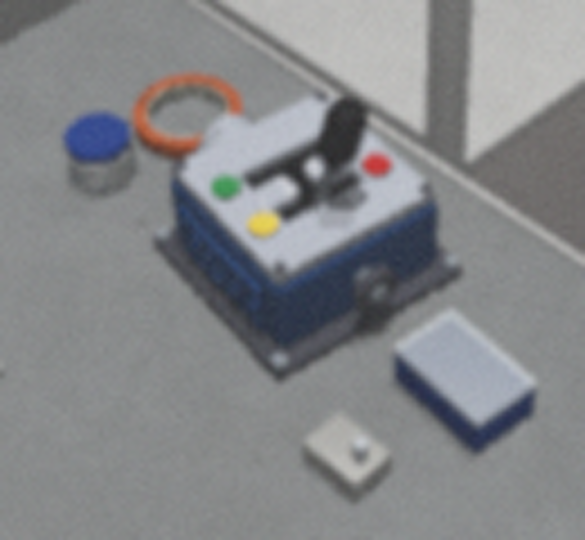

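View pics/side0z.png

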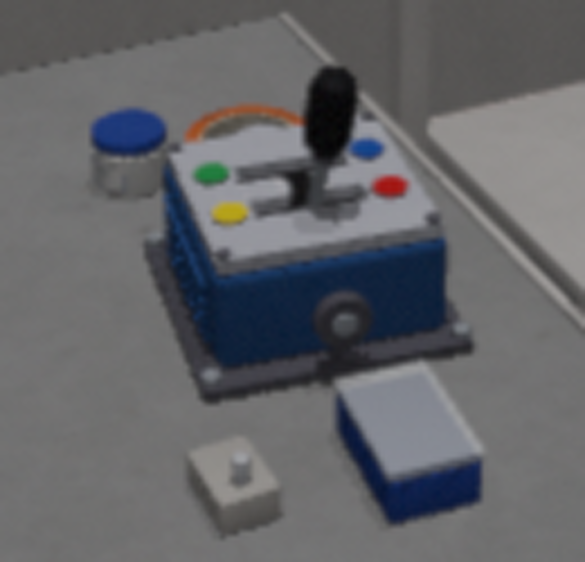

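Green is at the box's -x end at scene (229.5,181) and side (226.6,188). The knob sits in the red-and-yellow lane on the red side, at about scene (256,169) and side (253,175). Next I'll fit the box pose and triangulate the knob.

```bash
python3 - <<'E'
from h import *
cs,cd=calibration("scene"),calibration("side")
k={}
for n,(x0,x1,y0,y1) in dict(scene=(245,268,155,185),side=(240,266,160,190)).items():
    p=cv2.imread(f"pics/{n}0.png");m=np.zeros(p.shape[:2],np.uint8);m[y0:y1,x0:x1]=(p.max(2)<60)[y0:y1,x0:x1]
    m=cv2.morphologyEx(m,cv2.MORPH_OPEN,np.ones((5,5)))
    kk,l,st,ce=cv2.connectedComponentsWithStats(m);i=1+st[1:,4].argmax();print(n,st[i],ce[i]);k[n]=ce[i]
P=tri([ray(cs,*k['scene']),ray(cd,*k['side'])]);print("knob",P,proj(cs,P),proj(cd,P))
g=tri([ray(cs,229.5,181.2),ray(cd,226.6,188.1)]);y=tri([ray(cs,238.1,189.4),ray(cd,230.7,196.8)])
print(g,y,proj(cs,g),proj(cd,g))
loc={'g':(-.04,.019),'y':(-.04,-.019),'r':(.04,-.019),'b':(.04,.019)}
px=[('g',cs,229.5,181.2),('y',cs,238.1,189.4),('g',cd,226.6,188.1),('y',cd,230.7,196.8),('r',cd,266.2,191),('b',cd,261.1,182.4)]
from scipy.optimize import least_squares
W=[(loc[a],onz(c,u,v,.073)) for a,c,u,v in px]
f=lambda p:np.ravel([np.array([p[0]+np.cos(p[2])*a-np.sin(p[2])*b,p[1]+np.sin(p[2])*a+np.cos(p[2])*b])-w[:2] for (a,b),w in W])
s=least_squares(f,[.507,.068,-.13]);print(s.x,np.round(s.fun*1e3,1))
x0,y0,t=s.x;R=np.array([[np.cos(t),np.sin(t),0],[-np.sin(t),np.cos(t),0],[0,0,1]])
q=R@(P-[x0,y0,.012]);print("knob box",q,np.linalg.norm(q))
E
```

```text
scene [252 166   7   9  58] [255.05172414 170.03448276]
side [248 165  11  21 191] [252.92670157 174.68062827]
knob [0.50917533 0.03793836 0.12345405] [255.10871089 169.94567207] [252.8386777  174.76891292]
[0.47195633 0.09729544 0.06899265] [0.46652741 0.05808593 0.07041197] [229.33715474 181.46186227] [226.8571227  187.84679511]
[ 0.50638818  0.06748853 -0.15233739] [-0.7 -2.1 -2.3 -1.9  0.9  2.1  0.1  1.6  0.9  0.4  1.  -0.1]
knob box [ 0.00723908 -0.02878501  0.11145405] 0.11533856826014716
```

```bash
python3 - <<'E'
from h import *
from scipy.spatial.transform import Rotation as Ro
s=env.get_state();q=s['orientation'];Rt=Ro.from_quat([q[1],q[2],q[3],q[0]]).as_matrix()
c=calibration("wrist");R,t=RT(c);o=-R.T@t
ct=Rt.T@(o-s['tcp_pos']);print("cam in tool",ct,(Rt.T@R.T)[:,2])
ph=np.pi/2-.152/2;Q=[0,np.cos(ph),np.sin(ph),0];R2=Ro.from_quat([Q[1],Q[2],0,0]).as_matrix()
# look: put camera axis on (.508,.055,.1) with TCP z .30
d=R2@(Rt.T@R.T)[:,2];off=R2@ct;z=.29
k=(.1-(z+off[2]))/d[2];tp=np.array([.508,.055,.1])-d*k-off;print(tp)
tp[2]=z
env.reach(tp.tolist(),Q);env.grip(0.0)
s=env.get_state();print(s['time'],s['tcp_pos'],s['opening'],s['force'])
c=calibration("wrist");p,dd=camera("wrist");cv2.imwrite("pics/w1.png",p);np.save("w1.npy",dd)
import json;json.dump({k:np.array(v).tolist() for k,v in c.items()},open("w1.json","w"))
E
```

```text
cam in tool [ 0.06814319 -0.00038305 -0.07013168] [-2.69658481e-01 -7.83147433e-04  9.62955705e-01]
[0.50344222 0.05629971 0.29      ]
3.0083 [0.50343776 0.05628931 0.2900078 ] -1.1604747806523953e-05 [ 0.37742718  0.20616765 -0.49267608]
```

View pics/w1.png

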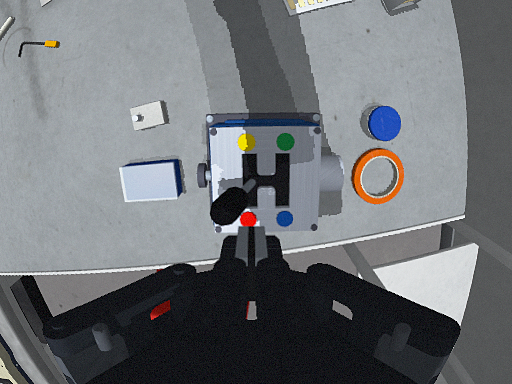

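The wrist view is clear. Green is at (286,142), yellow (246,142), red (248,219), blue (285,219) and the knob at about (230,207), leaning towards the red end.

```bash
cat > meas.py <<'E'
from h import *
from scipy.optimize import least_squares
def cent(p,lo,hi,box):
    x0,x1,y0,y1=box;h=cv2.cvtColor(p,cv2.COLOR_BGR2HSV)
    m=np.zeros(p.shape[:2],np.uint8);m[y0:y1,x0:x1]=cv2.inRange(h,lo,hi)[y0:y1,x0:x1]
    k,l,st,ce=cv2.connectedComponentsWithStats(m);i=1+st[1:,4].argmax();return ce[i],st[i]
def knob(p,c,uv,pose):
    x0,y0,t=pose;piv=np.array([x0,y0,.012]);o,d=ray(c,*uv,True)
    d=d/np.linalg.norm(d);w=o-piv;b=w@d;D=b*b-(w@w-.118**2)
    s=-b-np.sqrt(max(D,0));P=o+s*d
    R=np.array([[np.cos(t),np.sin(t),0],[-np.sin(t),np.cos(t),0],[0,0,1]])
    q=R@(P-piv);return P,q,D
E
python3 - <<'E'
from meas import *
import json
c=json.load(open("w1.json"));p=cv2.imread("pics/w1.png");W=[]
for a,lo,hi,b,l in(('y',(22,120,80),(35,255,255),(235,258,132,155),(-.04,-.019)),('g',(45,100,50),(85,255,255),(275,298,130,155),(-.04,.019)),('r',(0,150,80),(6,255,255),(238,260,208,230),(.04,-.019)),('b',(100,120,50),(130,255,255),(274,297,208,230),(.04,.019))):
    ce,st=cent(p,lo,hi,b);w=onz(c,*ce,.073,True);print(a,ce,st,w);W.append((l,w))
f=lambda p:np.ravel([np.array([p[0]+np.cos(p[2])*a-np.sin(p[2])*b,p[1]+np.sin(p[2])*a+np.cos(p[2])*b])-w[:2] for (a,b),w in W])
s=least_squares(f,[.507,.068,-.13]);print(s.x,np.round(s.fun*1e3,1))
np.save("pose.npy",s.x)
ce,st=cent(p,(0,0,0),(180,255,45),(205,246,188,228));print("knob",ce,st)
for uv in(ce,(229,207)):
    P,q,D=knob(p,c,uv,s.x);print(P,q,D,"lean~",q[0]/.118,q[1]/.118)
E
```

```text
y [246.10121457 141.89473684] [238 133  18  18 247] [0.46649769 0.05650594 0.073     ]
g [284.97580645 141.29032258] [276 133  19  18 248] [0.47143815 0.09392057 0.073     ]
r [247.8839779  218.88950276] [240 212  16  15 181] [0.54512876 0.04596119 0.073     ]
b [284.33168317 218.27722772] [277 211  16  16 202] [0.55031301 0.08341067 0.073     ]
[ 0.5083444   0.06994959 -0.13317078] [-0.3 -0.1 -0.2  0.2  0.3 -0.2  0.2  0.1]
knob [228.2124617  206.01940756] [210 188  36  37 979]
[0.51160841 0.03511422 0.12469358] [ 0.00786046 -0.03409354  0.11269358] 0.010222347580479144 lean~ 0.06661405012671219 -0.2889283399995945
[0.51251946 0.03563444 0.12482304] [ 0.00869437 -0.03345697  0.11282304] 0.01019634095874851 lean~ 0.07368111483126698 -0.2835336089218824
```

Box pose residual is under 0.3 mm, and cross = -0.289 matches the stop, so the measurement holds up. Lean is about +0.07. I'll push it to the cross slot first.

```bash
cat > mv.py <<'E'
from meas import *
pose=np.load("pose.npy");x0,y0,t=pose
ph=np.pi/2+t/2;Q=[0,float(np.cos(ph)),float(np.sin(ph)),0]
def B(x,y,z): return [float(x0+np.cos(t)*x-np.sin(t)*y),float(y0+np.sin(t)*x+np.cos(t)*y),float(z)]
def inbox():
    s=env.get_state();d=np.array(s['tcp_pos'])-[x0,y0,0]
    return np.round([np.cos(t)*d[0]+np.sin(t)*d[1],-np.sin(t)*d[0]+np.cos(t)*d[1],d[2]],4),np.round(s['force'],1),round(s['time'],2)
def shot(n):
    c=calibration("wrist");p,_=camera("wrist");cv2.imwrite(f"pics/{n}.png",p);return c,p
Z=.183
E
python3 - <<'E'
from mv import *
env.reach(B(.065,-.034,.27),Q);print(inbox())
env.movel(B(.065,-.034,Z),velocity=.12,stop_force=15);print(inbox())
r=env.movel(B(.023,-.034,Z),velocity=.04,stop_force=12);print(r,inbox())
c,p=shot("w2");p,_=camera("side");cv2.imwrite("pics/s2.png",cv2.resize(p[140:280,170:330],None,fx=4,fy=4,interpolation=cv2.INTER_CUBIC))
E
```

```text
(array([ 0.0655, -0.0347,  0.2693]), array([-0.6,  0.8,  0.5]), 3.45)
(array([ 0.0654, -0.0338,  0.1838]), array([-0.8,  1.1,  0.6]), 4.33)
False (array([ 0.0235, -0.034 ,  0.1832]), array([ 3.4, -0.4,  2.4]), 5.53)
```

View pics/w2.png

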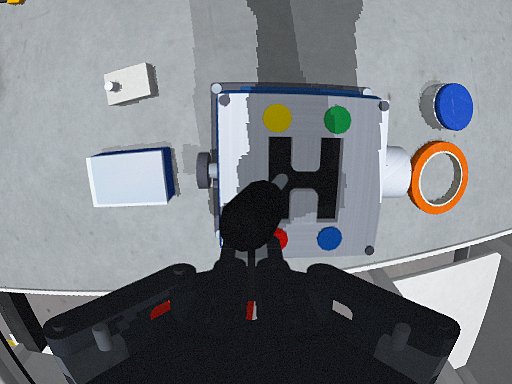

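View pics/s2.png

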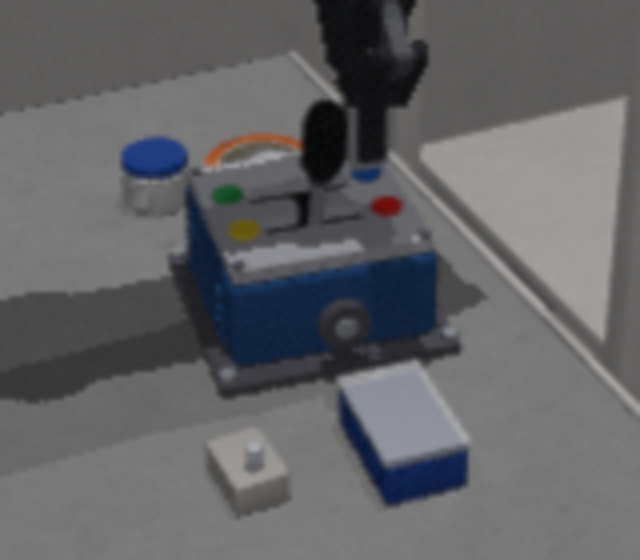

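The stem at about (281,181) lines up with the cross slot (rows ~172–190), and contact force was about 3 N. I'll back off and measure the lean.

```bash
python3 - <<'E'
from mv import *
env.movel(B(.060,-.034,Z),velocity=.12)
env.movel(B(.060,-.082,Z),velocity=.12)
env.movel(B(.0,-.082,Z),velocity=.12);print(inbox())
c,p=shot("w3")
import json;json.dump({k:np.array(v).tolist() for k,v in c.items()},open("w3.json","w"))
p,_=camera("side");cv2.imwrite("pics/s3.png",cv2.resize(p[140:280,170:330],None,fx=4,fy=4,interpolation=cv2.INTER_CUBIC))
E
```

```text
(array([ 0.0008, -0.0814,  0.1833]), array([-0.5, -0.1,  0.3]), 7.28)
```

View pics/w3.png

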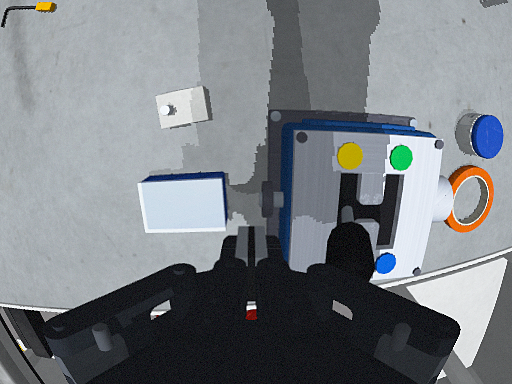

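```bash
python3 - <<'E'
from mv import *
import json
c=json.load(open("w3.json"));p=cv2.imread("pics/w3.png")
ce,st=cent(p,(0,0,0),(180,255,45),(322,380,215,290));print(ce,st)
for uv in(ce,(350,250),(350,254)):
    P,q,D=knob(p,c,uv,pose);print(q,q[:2]/.118)
z=cv2.resize(p[130:300,270:450],None,fx=3.3,fy=3.3,interpolation=cv2.INTER_CUBIC);cv2.imwrite("pics/w3z.png",z)
E
```

```text
[348.12762467 258.58300525] [ 322  215   58   75 3048]
[ 0.00438785 -0.03260933  0.11331981] [ 0.03718515 -0.27635028]
[-0.00060503 -0.03233933  0.1134804 ] [-0.0051274  -0.27406216]
[ 0.00164745 -0.03204882  0.11355245] [ 0.01396142 -0.27160013]
```

View pics/w3z.png

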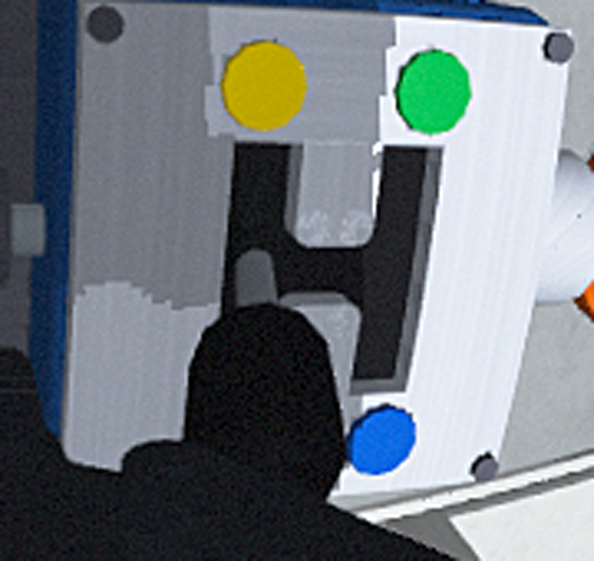

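View pics/s3.png

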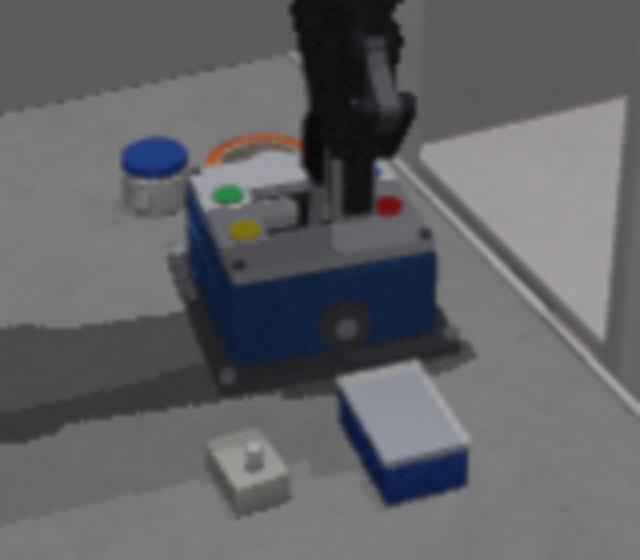

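Lean comes out around 0–0.03 rad, which is inside the cross slot window. Now I'll push across.

```bash
python3 - <<'E'
from mv import *
r=env.movel(B(0,-.063,Z),velocity=.06,stop_force=10);print(r,inbox())
if not r:
    r=env.movel(B(0,-.02,Z),velocity=.04,stop_force=10);print(r,inbox())
    if not r:
        r=env.movel(B(0,.014,Z),velocity=.03,stop_force=10);print(r,inbox())
c,p=shot("w4")
E
```

```text
False (array([-0.    , -0.0625,  0.1829]), array([ 0.1, -0.1, -0.1]), 7.85)
True (array([ 0.0006, -0.0444,  0.1836]), array([-1.7, -1.8,  5.7]), 8.45)
```

View pics/w4.png

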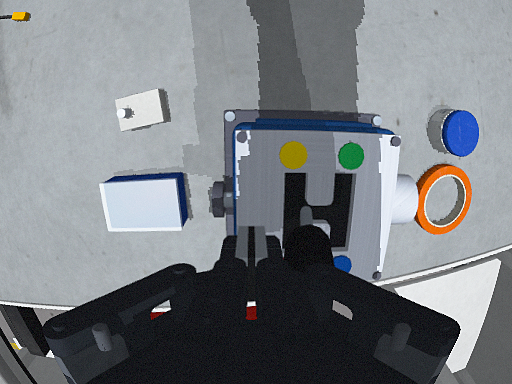

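```bash
python3 - <<'E'
from mv import *
p=cv2.imread("pics/w4.png");cv2.imwrite("pics/w4z.png",cv2.resize(p[130:300,220:400],None,fx=3.3,fy=3.3,interpolation=cv2.INTER_CUBIC))
c=calibration("wrist")
for uv in((309,252),(309,256)): print(knob(p,c,uv,pose)[1]/.118)
for x in(-.006,.006): # slot edges on plate at y=0
  pass
E
```

```text
[-0.01870493 -0.14926352  0.98862052]
[-3.78573330e-04 -1.47898199e-01  9.89002517e-01]
```

View pics/w4z.png

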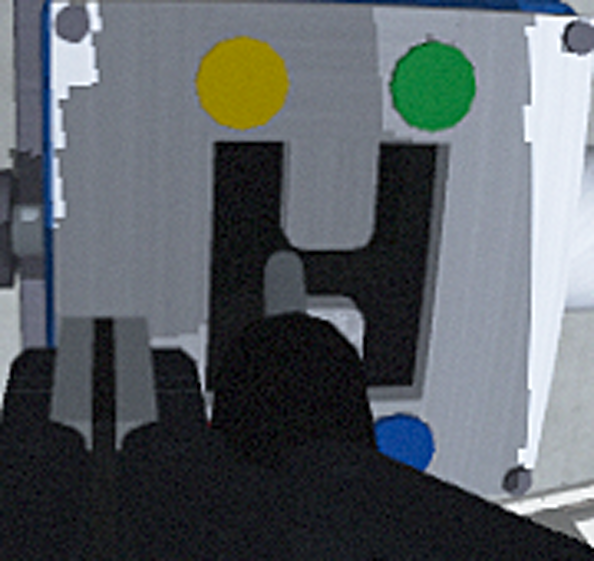

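The stem has entered the cross slot (cross about -0.15, lean about 0), so the stop was a transient. I'll continue slowly.

```bash
python3 - <<'E'
from mv import *
for y in(-.034,-.022,-.010,.002,.010):
    r=env.movel(B(0,y,Z),velocity=.03,stop_force=13);print(r,inbox())
    if r: break
c,p=shot("w5");cv2.imwrite("pics/w5z.png",cv2.resize(p[130:300,200:380],None,fx=3.3,fy=3.3,interpolation=cv2.INTER_CUBIC))
E
```

```text
True (array([ 0.0012, -0.038 ,  0.1846]), array([-1.4, -1.8,  6.6]), 8.84)
```

View pics/w5z.png

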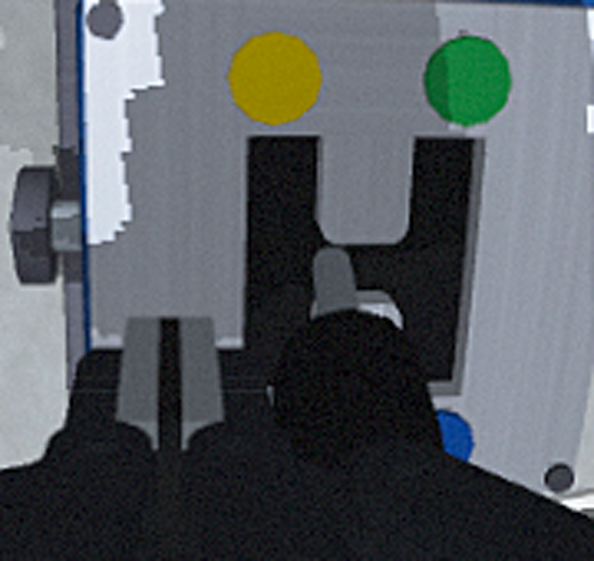

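```bash
python3 - <<'E'
from mv import *
for n,b in(("side",(210,290,110,210)),("scene",(210,300,110,210))):
    p,_=camera(n);cv2.imwrite(f"pics/{n}5.png",cv2.resize(p[b[2]:b[3],b[0]:b[1]],None,fx=6,fy=6,interpolation=cv2.INTER_CUBIC))
E
```

```text
(no output)
```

View pics/side5.png

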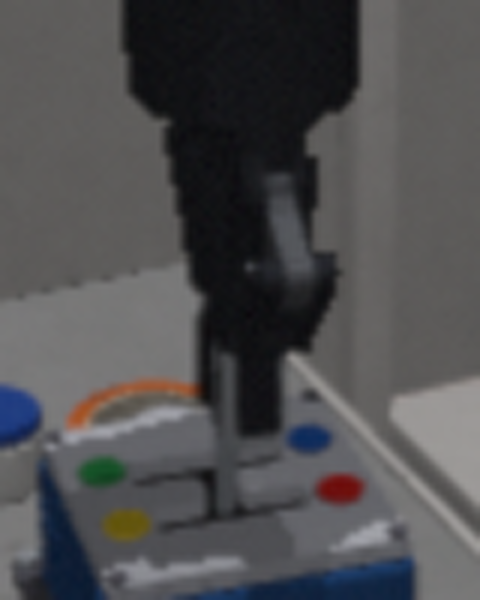

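View pics/scene5.png

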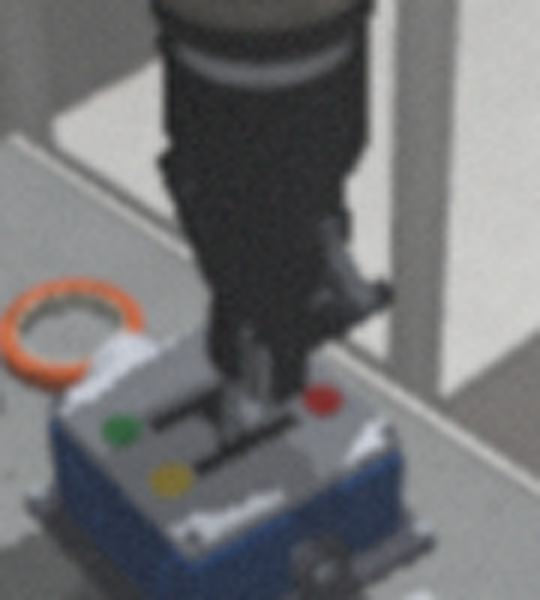

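The linkage knuckles on the fingers' sides (about 30 mm above the tips) ride on the knob's dome, which explains the upward force. I'll back off, raise the tool 16 mm so only the straight pads touch, and push again.

```bash
python3 - <<'E'
from mv import *
env.movel(B(0,-.055,Z),velocity=.06);print(inbox())
Z=.199
env.movel(B(0,-.055,Z),velocity=.08);print(inbox())
for y in(-.042,-.030,-.020,-.010,.0,.010):
    r=env.movel(B(0,y,Z),velocity=.03,stop_force=11);print(r,inbox())
    if r: break
c,p=shot("w6");cv2.imwrite("pics/w6z.png",cv2.resize(p[130:300,180:360],None,fx=3.3,fy=3.3,interpolation=cv2.INTER_CUBIC))
E
```

```text
(array([-0.0002, -0.0553,  0.1828]), array([-0.2,  0.1,  0. ]), 9.4)
(array([ 0.0003, -0.0546,  0.1995]), array([-0.9,  0.7, -0.2]), 9.75)
False (array([-1.000e-04, -4.190e-02,  1.989e-01]), array([-0.4,  0.4,  0.8]), 10.33)
False (array([ 1.00e-04, -2.99e-02,  1.99e-01]), array([ 0.9, -1.7,  1.2]), 10.88)
False (array([-0.    , -0.0195,  0.1989]), array([-0. , -0. ,  1.1]), 11.37)
False (array([-0.    , -0.0096,  0.199 ]), array([ 1.2, -1. , -0.2]), 11.85)
False (array([-1.000e-04,  4.000e-04,  1.989e-01]), array([-0.3, -1.4, -0.7]), 12.33)
False (array([-0.    ,  0.0104,  0.199 ]), array([ 0. , -1.3,  0.4]), 12.82)
```

View pics/w6z.png

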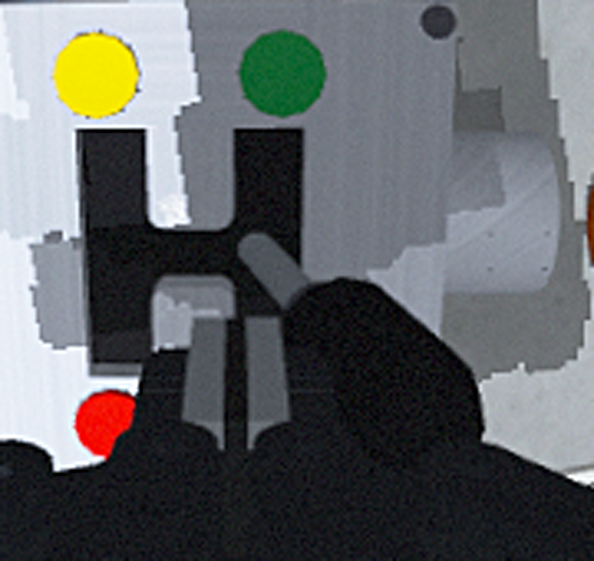

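The lever has crossed, with the stem now in the green-and-blue lane. I'll push on gently to the cross stop, then measure.

```bash
python3 - <<'E'
from mv import *
Z=.199
for y in(.014,.018,.022):
    r=env.movel(B(0,y,Z),velocity=.02,stop_force=8);print(r,inbox())
    if r: break
yb=inbox()[0][1]
env.movel(B(0,yb-.02,Z),velocity=.1)
c,p=shot("w7")
for uv in((340,245),): pass
ce,st=cent(p,(0,0,0),(180,255,45),(300,400,200,262));print(ce,st,knob(p,c,ce,pose)[1]/.118)
cv2.imwrite("pics/w7z.png",cv2.resize(p[130:300,200:380],None,fx=3.3,fy=3.3,interpolation=cv2.INTER_CUBIC))
import json;json.dump({k:np.array(v).tolist() for k,v in c.items()},open("w7.json","w"))
E
```

```text
False (array([0.    , 0.0139, 0.199 ]), array([-1.3, -2.6, -0.1]), 13.22)
False (array([-1.000e-04,  1.670e-02,  1.988e-01]), array([-1. , -6.1, -0.6]), 13.57)
False (array([-0.0002,  0.0193,  0.1984]), array([-1. , -9.6, -1.2]), 13.92)
[321.72150593 241.00567303] [ 300  213   52   49 1939] [0.01735042 0.32333057 0.946127  ]
```

View pics/w7z.png

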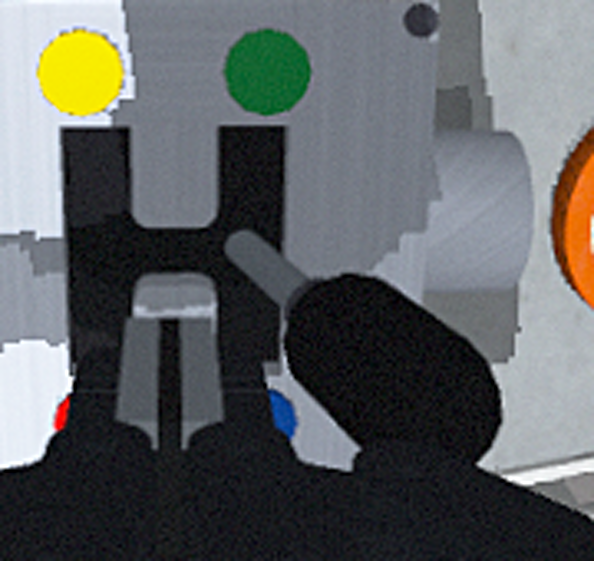

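The cross stop was reached (force rose to about 10 N) and lean is about 0. Now I'll go round to the +x side and push home towards green.

```bash
python3 - <<'E'
from mv import *
Z=.199
env.movel(B(.06,-.002,Z),velocity=.15)
Z=.186
env.movel(B(.06,.034,Z),velocity=.12,stop_force=12);print(inbox())
for x in(.035,.02,.008,-.004,-.012,-.016,-.02,-.023,-.026):
    r=env.movel(B(x,.034,Z),velocity=.04 if x>-.01 else .02,stop_force=9);i=inbox();print(r,i)
    if r or np.linalg.norm(i[1][:2])>11: break
c,p=shot("w8");cv2.imwrite("pics/w8z.png",cv2.resize(p[100:300,150:350],None,fx=3,fy=3,interpolation=cv2.INTER_CUBIC))
E
```

```text
(array([0.0594, 0.0346, 0.1857]), array([-0.2,  0.4,  0.4]), 15.36)
False (array([0.0352, 0.0341, 0.1861]), array([-0.1, -0.5, -0.3]), 16.13)
False (array([0.0201, 0.034 , 0.1862]), array([ 0.8, -0.1,  0.6]), 16.66)
False (array([0.0076, 0.034 , 0.186 ]), array([ 1.8, -0.3,  1.7]), 17.11)
False (array([-0.0049,  0.034 ,  0.1857]), array([ 0.5,  0.8, -0.5]), 17.56)
False (array([-0.0121,  0.0341,  0.186 ]), array([ 1.8, -0.1, -0.2]), 18.11)
False (array([-0.0151,  0.0341,  0.1864]), array([ 5.1, -0.5, -1.5]), 18.46)
False (array([-0.0177,  0.0341,  0.1869]), array([ 8.5, -1.1, -2.8]), 18.81)
False (array([-0.0195,  0.0342,  0.1873]), array([11.3, -2.2, -2.8]), 19.11)
```

View pics/w8z.png

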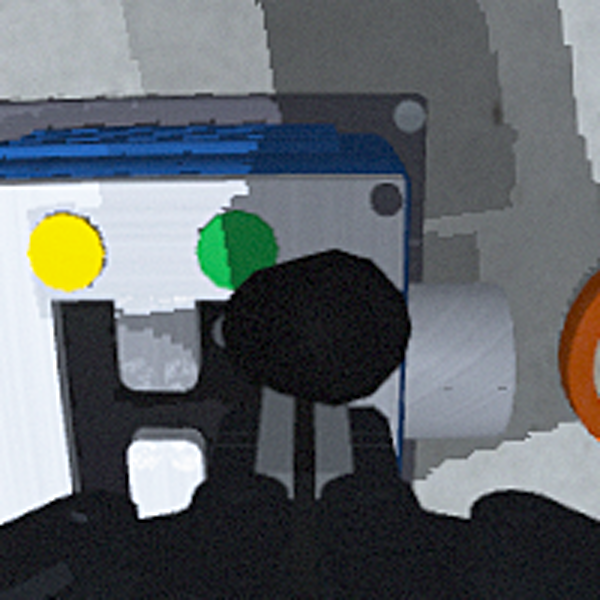

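The stop was reached (force rose to 11 N). I'll back off, rise, and check the lever and the loose items.

```bash
python3 - <<'E'
from mv import *
env.movel(B(.06,.034,.190),velocity=.1)
env.movel(B(.06,.0,.30),velocity=.15);env.dwell(.3);print(inbox())
c,p=shot("w9")
ce,st=cent(p,(0,0,0),(180,255,45),(262,360,110,230));print(ce,st)
P,q,D=knob(p,c,ce,pose);print(q/.118)
for n in("scene","side"):
    p,_=camera(n);cv2.imwrite(f"pics/{n}9.png",p)
    o=cv2.imread(f"pics/{n}0.png")
    for nm,lo,hi,b in(("jarlid",(100,120,40),(130,255,255),(193,218,160,190)),("tape",(5,130,80),(18,255,255),(205,260,150,190)),):
        print(n,nm,[cent(a,lo,hi,b)[0].round(1).tolist() for a in(o,p)])
E
```

```text
(array([5.980e-02, 1.000e-04, 2.994e-01]), array([-0.3, -0.7, -0.7]), 21.36)
[268.49392713 127.14574899] [262 110  14  36 494]
[0.05127997 0.11247774 0.99233015]
scene jarlid [[201.0, 170.0], [201.0, 170.0]]
scene tape [[215.0, 169.3], [215.0, 169.1]]
side jarlid [[208.2, 178.9], [208.2, 178.9]]
side tape [[232.7, 175.8], [240.5, 174.9]]
```

View pics/w9.png

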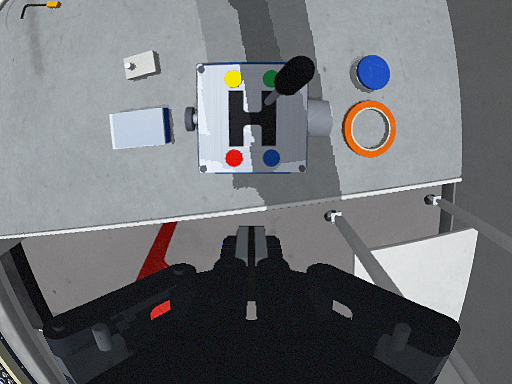

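View pics/side9.png

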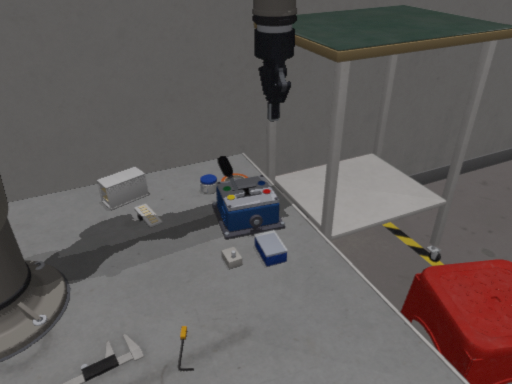

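```bash
python3 - <<'E'
from mv import *
c=calibration("wrist");p=cv2.imread("pics/w9.png")
ce,st=cent(p,(0,0,0),(180,255,45),(272,320,48,98));print(ce,st)
P,q,D=knob(p,c,ce,pose);q/=.118;print(q,"lean",np.arctan2(q[0],q[2]),np.arcsin(q[0]),"cross",np.arctan2(q[1],q[2]))
for z,n,uvo,uv in((.034,'jar',None,(373,72)),):
    print(onz(c,*uv,z,True))
import json;c1=json.load(open("w1.json"));p1=cv2.imread("pics/w1.png")
for nm,lo,hi,b0,b1,z in(("jar",(100,120,40),(130,255,255),(360,410,100,145),(350,395,50,95),.034),("tape",(5,130,80),(18,255,255),(345,415,140,210),(335,405,95,165),.012)):
    print(nm,onz(c1,*cent(p1,lo,hi,b0)[0],z,True).round(4),onz(c,*cent(p,lo,hi,b1)[0],z,True).round(4))
for nm,a,b,z in(("clip corner",(121,168),(110,114),.03),("block",(148,115),(142,65),.032)): print(nm,onz(c1,*a,z,True).round(4),onz(c,*b,z,True).round(4))
E
```

```text
[293.92752294  75.12110092] [ 274   56   41   39 1090]
[-0.31888214  0.29852902  0.89955245] lean -0.34066900557479984 -0.3245498235131907 cross 0.3204275205779853
[0.47024329 0.21826494 0.034     ]
jar [0.4691 0.2177 0.034 ] [0.4703 0.218  0.034 ]
tape [0.5354 0.2113 0.012 ] [0.5387 0.2116 0.012 ]
clip corner [ 0.4757 -0.0991  0.03  ] [ 0.4748 -0.1006  0.03  ]
block [ 0.421  -0.0502  0.032 ] [ 0.4258 -0.0483  0.032 ]
```

Lean is about -0.325, at the stop on the green side, and cross is about 0.29. The loose items haven't moved, within measurement noise. I'll hand it in.

```bash
python3 - <<'E'
from mv import *
print(env.get_state()['time'],job.job_done())
E
```

```text
the job is handed in; nothing more can be done
21.5083 None
```

The lever is in the slot marked green, and the job was handed in at 21.5 s; the hand-in reports no verdict. With the fingers shut, I pushed the lever back to the cross slot, across into the other lane and home to the stop. It was never pushed towards the blue end.

**Last checks, after backing off:**
- **Lever:** the wrist camera puts lean at about -0.325 and cross at about +0.29 to 0.32, so it is at the green-side stop.
- **Loose items:** the jar, tape roll and clip box measured within about 3 mm of their first positions. The block differed by about 5 mm, from roughly picked pixels.
- **Forces:** the tool force readings between moves stayed at about 11 N or less.
- **Robot:** it ended about 30 cm up, clear of everything.

**What went wrong or disagreed:**
- **Crosswise push:** the first tries stopped twice at the 10 and 13 N force limits, because the finger linkage rode on the top of the knob. I backed off, raised the tool 16 mm and the push went through cleanly.
- **Tape check:** in the side view the tape's colour centre shifted by 8 pixels. The lever now hides part of the roll there, and the scene and wrist views show it in place.

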